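# Line up a phone cradle with a drift and lock it with a bolt

## Task

The blue phone cradle on the sloped repair stand has slid sideways, so its bolt hole no longer lines up with the hole in the stand beneath it. Push the tapered drift (red handle) fully home through both holes to lever them into line, pull it out and stand it back in a free hole of the tool rack, then put the brass-headed locking bolt fully home in the two holes and let go of it. Leave the green driver in the rack, and the blue phone and the flux jar on the bench, where they are.

Things in the scene. Friction and masses are not known exactly. Their poses are not given: they have to be found in the camera images.
- bed_hole (a point): Mouth of the 17 mm hole in the stand's fixed 10 mm aluminium bed, 125 mm above the table, open below. The bed slopes 25 degrees, face turned up and towards the robot. z: hole axis, out of the face, 25 degrees from vertical; y: horizontal, the way the cradle slides; x: up the slope. Bed reaches 125 mm down-slope, 45 mm up-slope, 100 mm to each side, with 12 mm high rails along both sides.
- cradle_hole (a point): Upper mouth of the 17 mm hole in the blue sliding cradle plate (10 mm thick, lying on the bed); axes as bed_hole. With the holes in line it is 10 mm above bed_hole along z. The plate is clear for 25 mm about the hole; a black phone chassis (8 mm above the plate) and two orange clamps (14 mm) start 32 mm down-slope of it.
- cradle (a joint): Slide of the cradle along the bed's y, m; 0 = holes in line; it starts 5.5 to 8 mm to the positive side. Moves between -7 and +10 mm against about 3 N of friction and stays where it is left.
- drift_grip (a point): Tapered drift, 110 g: centre of its red handle (22 mm diameter, 60 mm long); z along it to the handle's end. The handle's underside (shoulder) is 30 mm below this point; then a steel shank 16 mm diameter for 22 mm, then a taper to a 4 mm tip 67 mm below the shoulder. Starts upright, tip down, in a rack hole, shoulder on the rack. Home: shoulder on the cradle plate.
- bolt_grip (a point): Locking bolt, 100 g: centre of its brass grip (20 mm diameter, 50 mm long); z along it to the grip's end. A brass collar (26 mm diameter, 6 mm thick) has its underside 31 mm below this point; then a steel shank 15 mm diameter, 32 mm long, end tapered to 12 mm over 3 mm. Starts upright in a rack hole, collar on the rack. Home: collar flat on the cradle plate.
- rack: Grey tool rack, 70 x 210 mm, 85 mm high, fixed; origin on the table under its centre, z up. Its three 18 mm through holes stand in a row along its y, 70 mm apart; their mouths are on its top, and below is free space of 73 mm. Drift, bolt and a green driver stand in them in any order.
- rack_hole_a (a point): Mouth of the rack hole at y = -70 mm of the rack, 85 mm above the table.
- rack_hole_b (a point): Mouth of the middle rack hole, 85 mm above the table.
- rack_hole_c (a point): Mouth of the rack hole at y = +70 mm of the rack, 85 mm above the table.
- driver: Green-handled screwdriver standing in the third rack hole, leave it; handle 24 mm diameter, 60 mm above the rack's top; origin at the handle's underside on the rack's top.
- phone: Blue phone lying on the bench, 72 x 150 x 8 mm, leave it; origin at the centre of its underside.
- jar: White flux jar with green lid, 42 mm diameter, 42 mm high, leave it; origin at the centre of its underside.

How it is judged:
On the way, in this order (a step that is already met when the one before it is completed fails the run):
1. the drift is pushed home through both holes (shoulder within 6 mm of the cradle plate) and the holes are in line within 2.5 mm (z of drift_grip in the frame of bed_hole between 0.034 and 0.046 m and x of drift_grip in the frame of bed_hole between -0.006 and 0.006 m and y of drift_grip in the frame of bed_hole between -0.006 and 0.006 m and angle between the z axis of drift_grip and the z axis of bed_hole, either way round below 0.12 rad and value of joint cradle between -0.0025 and 0.0025 m), for 0.1 s.
2. the drift stands in a rack hole again, the holes still in line, the bolt not yet home ((horizontal distance between drift_grip and rack_hole_a below 0.008 m or horizontal distance between drift_grip and rack_hole_b below 0.008 m or horizontal distance between drift_grip and rack_hole_c below 0.008 m) and height (world z) of drift_grip between 0.108 and 0.119 m and angle between drift_grip's own z axis and vertical below 0.15 rad and value of joint cradle between -0.0025 and 0.0025 m and distance between bolt_grip and bed_hole above 0.06 m), for 0.1 s.
At the end, for the whole second after the job is handed in: Bolt home: collar within 3 mm of the cradle plate, square within 0.1 rad, within 4 mm of the bed hole axis. Cradle within 2.5 mm of in line. Drift upright (0.15 rad) in a rack hole, shoulder within 4 mm of the rack, 8 mm of the hole axis. All released and at rest (z of bolt_grip in the frame of bed_hole between 0.037 and 0.044 m and x of bolt_grip in the frame of bed_hole between -0.004 and 0.004 m and y of bolt_grip in the frame of bed_hole between -0.004 and 0.004 m and angle between the z axis of bolt_grip and the z axis of bed_hole, either way round below 0.1 rad and value of joint cradle between -0.0025 and 0.0025 m and (horizontal distance between drift_grip and rack_hole_a below 0.008 m or horizontal distance between drift_grip and rack_hole_b below 0.008 m or horizontal distance between drift_grip and rack_hole_c below 0.008 m) and height (world z) of drift_grip between 0.108 and 0.119 m and angle between drift_grip's own z axis and vertical below 0.15 rad and linear speed of each of bolt, drift below 0.02 m/s); the robot touches nothing.
It fails at once if the driver is moved by more than 20 mm (distance of driver from where it was at the start of the episode above 0.02 m).
It fails at once if the phone is moved by more than 30 mm (distance of phone from where it was at the start of the episode above 0.03 m).
It fails at once if the jar is moved by more than 30 mm (distance of jar from where it was at the start of the episode above 0.03 m).
It also fails if it takes over 64 s, if anything falls off the work surface, if the arm or the gripper's body presses on something with over 40 N, if the wrist force passes 120 N, or if a joint passes its speed limit or range.

## Robot

A 6-joint arm with a two-finger parallel gripper is mounted at the origin on the work surface. World frame = base frame: x ahead of the robot, y to its left, z up, the work surface at z = 0. Lengths are in m, angles in rad, forces in N, time in s.
With the tool pointing down it reaches from about 0.275 to 0.775 m from the base axis. Payload 14.6 kg.
Tool frame: the origin (TCP) lies on the centre line of the jaws, within the pads' length; the fingertips stand 14 mm ahead of it and the grasp point (between the pads) lies 5 mm behind it; z points along the fingers, y is the line along which they close (so a half turn about z gives the same grasp; the last joint's range is limited). The gripper opens to 85 mm and grips with 20 to 120 N. Pads are 22 mm wide; open, the fingers measure 114 mm over their backs; the gripper's body (76 mm by 85 mm) begins 54 mm behind the grasp point. The pads swing forward as they close: fully open they stand 13 mm farther back than shut.
Start: joints at [1.09, 0.263, -0.048, 1.259, 0, 1.415], TCP at [0.168, 0.497, 0.245] pointing down, gripper open.
Joint ranges: [-2.65, 2.65], [-0.89, 1.7], [-1.18, 1.37], [-2.13, 2.11], [-1.35, 1.29], [-3.14, 3.14]. Speed limits (rad/s): [1.89, 1.89, 2.57, 2.79, 3.14, 3.14].

## Interface

Orientations are given as a rotation vector (axis times angle).
In Python, from cell import env gives the robot as it stands. The module is installed in compiled form; this text tells all that it offers.
- The arm moves only by the tool carry_out, never from a script. Its argument "commands" is a list that holds one entry, the list of rows, each a list of 6 numbers: the shift along the tool's x, y, z as a fraction of full scale, then the turn, a rotation vector about the tool's x, y, z as a fraction of full scale. A call has 1 to 8 rows; each row shifts and turns the commanded pose from where the row before left it, along the tool's axes as they then stand; what a row does not reach is not made up. Full scale, the value 1, is 0.025 m for a shift and 0.08 rad for a turn. A row lasts 1/12 s, in which the tool goes at most 41.7 mm and 7.16 degrees, less where a joint would pass 70% of its speed; a pose out of reach is approached as far as the arm can. A call with a number of a shift or a turn outside -1 to 1 is refused whole. A call with a gripper value outside its range is refused whole. "claw" is the closure, from 0 (fully open) to 1 (shut), set as the call begins (left out, the last holds). The fingers move at their own pace and stop on an object; "squeeze" is the grip in N (left out, the last holds). Time passes only in rows, so rows that do not move let the fingers close. It gives the time, the measured TCP pose, the force, the opening and the grip force at its end, in the units of the state.
- env.read_state(): the state, without advancing time (a new reading comes with each control period).
- env.read_camera(name): name is "scene" or "top" or "wrist"; returns the picture (480x640x3 uint8, red, green, blue); there is no depth.
- env.camera_params(name): a dict with "vertical_fov" (degrees; the focal length in pixels is half the picture's height over the tangent of half this angle, whatever the lens; pixels are square), "cx", "cy" (the principal point, pixels), "pose" (4x4, takes a point from camera to world coordinates). Camera axes: x right, y down, z forward; pixel columns grow to the right and rows downward; lengths in m; the calibration is good to about 2 mm. A picture is of the moment at which its call begins: read the wrist's pose just before it. camera_params takes no time and is no camera call; for the wrist camera it gives the pose at the moment of the call.
- env.sign_off(): hands the job in; it is judged then, once.
The state is a dict: "clock": time; "qpos": joint angles; "qvel": joint speeds; "tau": joint torques, N m; "ee_pos": TCP position; "orientation": TCP orientation; "ft_force": force on the tool from outside, world axes, zero at the start; "moment": the same for the moment, N m; "finger_gap": finger opening in m; "grip_force": force on a finger pad.
Only numpy, scipy, OpenCV 4.12 (cv2) and the standard library are available. Lean on these libraries where they do the work, as an engineer would, in place of code of your own. Each camera call takes 0.05 s, during which the arm holds its last target. There are 200 camera calls.

## Working session

There is one attempt and no reset: what is moved stays moved. The work goes in short steps, Python scripts to look and compute and a tool call to move; the robot and the scene stay as the last step left them, time stands still between calls to the robot, and variables do not carry over. Pictures are saved under pics/ and viewed, at most 10 in all, crops included, and the job is handed in when it is done.

Besides the shell and the picture viewer there is one more tool, called by a JSON object that holds its "method" and its "body", one argument or row to a line. carry_out: Moves the arm, as the interface text tells. Its arguments: {"type":"object","properties":{"commands":{"type":"array","items":{"type":"array","items":{"type":"array","items":{"type":"number"}}}},"claw":{"type":"number"},"squeeze":{"type":"number"}},"required":["commands"]}

```bash
mkdir -p pics
cat > h.py <<'E'
import numpy as np, cv2
from scipy.spatial.transform import Rotation as R
from cell import env
def cam(n):
    p=env.camera_params(n); im=env.read_camera(n); return im,p
def ray(p,u,v):
    f=240/np.tan(np.radians(p["vertical_fov"])/2); T=np.array(p["pose"])
    d=T[:3,:3]@np.array([(u-p["cx"])/f,(v-p["cy"])/f,1]); return T[:3,3],d/np.linalg.norm(d)
def onz(p,u,v,z):
    o,d=ray(p,u,v); return o+d*(z-o[2])/d[2]
def tri(rs):
    A=0;b=0
    for o,d in rs:
        M=np.eye(3)-np.outer(d,d); A=A+M; b=b+M@o
    x=np.linalg.solve(A,b); return x,[np.linalg.norm(np.cross(x-o,d)) for o,d in rs]
def proj(p,X):
    f=240/np.tan(np.radians(p["vertical_fov"])/2); T=np.array(p["pose"])
    c=T[:3,:3].T@(np.array(X)-T[:3,3]); return c[0]/c[2]*f+p["cx"],c[1]/c[2]*f+p["cy"]
def save(n,im): cv2.imwrite("pics/"+n,cv2.cvtColor(im,cv2.COLOR_RGB2BGR))
E
python3 - <<'E'
from h import *
np.set_printoptions(precision=4,suppress=True)
for n in ["scene","top"]:
    im,p=cam(n); save(n+"0.png",im); print(n,p["vertical_fov"],p["cx"],p["cy"],np.array(p["pose"]))
s=env.read_state(); print(s)
E
```

```text
scene 56.29960937877161 326.75684084144893 237.39182975213393 [[-0.3499  0.7895 -0.5042  0.9317]
 [ 0.9367  0.2993 -0.1814  0.1611]
 [ 0.0077 -0.5358 -0.8443  0.7415]
 [ 0.      0.      0.      1.    ]]
top 49.627336811727396 318.07506641903655 240.67720908900986 [[ 0.0149 -0.9864  0.1638  0.4053]
 [-0.9999 -0.0135  0.0092  0.0141]
 [-0.0069 -0.164  -0.9864  0.969 ]
 [ 0.      0.      0.      1.    ]]
{'clock': 0.1, 'qpos': array([ 1.0897,  0.2635, -0.0488,  1.2594,  0.    ,  1.4155]), 'qvel': array([-0.0007, -0.0013,  0.0025,  0.    ,  0.0016, -0.0007]), 'tau': array([  0.0033, -63.8576,  38.5063,   0.01  ,  -0.0001,   0.    ]), 'ee_pos': array([0.1679, 0.4972, 0.2449]), 'orientation': array([-0.5094, -3.0997,  0.0013]), 'ft_force': array([ 0.2458,  0.6705, -0.0582]), 'moment': array([-0.0261, -0.0306, -0.017 ]), 'grip_force': 0.0, 'finger_gap': 0.08525195516582608}
```

View pics/scene0.png

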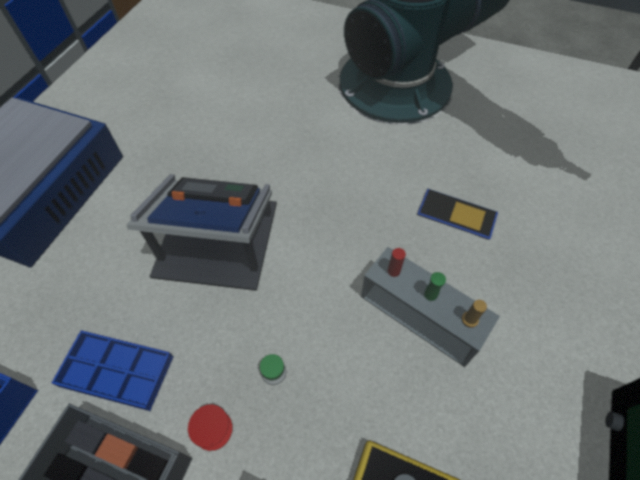

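View pics/top0.png

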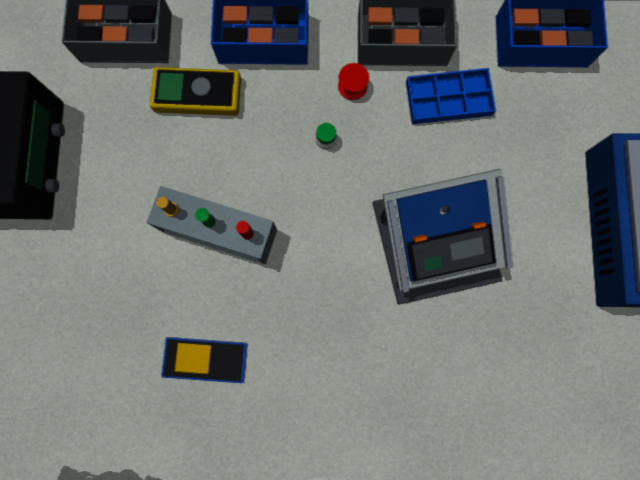

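The scene picture shows the stand at about (200,210), with the rack's red, green and brass handles at (397,262), (435,286) and (475,312). In the top view the red handle is at (244,229), green (205,216), brass (167,206), and the cradle hole at (445,210).

Run:
```python
from h import *
np.set_printoptions(precision=4,suppress=True)
ims={n:cv2.imread(f"pics/{n}0.png") for n in ["scene","top"]}
P={n:env.camera_params(n) for n in ims}
rng={"red":[(0,150,60),(6,255,255)],"green":[(55,120,50),(75,255,255)],"brass":[(12,120,90),(24,255,255)]}
roi={"scene":(360,230,150,120),"top":(145,185,125,75)}
for c,(lo,hi) in rng.items():
    rs=[]
    for n in ims:
        x,y,w,h=roi[n]; m=cv2.inRange(cv2.cvtColor(ims[n],cv2.COLOR_BGR2HSV)[y:y+h,x:x+w],lo,hi)
        k,l,s,ce=cv2.connectedComponentsWithStats(m); i=1+np.argmax(s[1:,4]); u,v=ce[i]+[x,y]; print(c,n,u,v,s[i]); rs.append(ray(P[n],u,v))
    print(tri(rs))
a=ims["top"][160:310,370:520]; b=ims["scene"][165:295,120:290]
a=cv2.resize(a,None,fx=3.5,fy=3.5,interpolation=cv2.INTER_CUBIC)[:390]; b=cv2.resize(b,None,fx=3,fy=3,interpolation=cv2.INTER_CUBIC)
o=np.zeros((525,800,3),np.uint8); a=cv2.resize(ims["top"][160:310,370:520],(400,400),interpolation=cv2.INTER_CUBIC); b=cv2.resize(ims["scene"][165:315,125:275],(400,400),interpolation=cv2.INTER_CUBIC)
cv2.imwrite("pics/m1.png",np.hstack([a,b]))
```

```text
red scene 398.50704225352115 253.7605633802817 [34 20 10  9 71]
red top 242.52985074626866 227.05223880597015 [ 91  36  14  13 134]
(array([0.563 , 0.1458, 0.1425]), [np.float64(0.0010537455249028346), np.float64(0.0010537455249027706)])
green scene 437.8461538461538 279.0576923076923 [ 72  44  12  11 104]
green top 201.78343949044586 214.4140127388535 [ 50  23  15  14 157]
(array([0.5836, 0.2131, 0.141 ]), [np.float64(0.000742897131156572), np.float64(0.0007428971311565853)])
brass scene 479.40983606557376 305.78688524590166 [115  72  10   9  61]
brass top 162.07766990291262 201.92233009708738 [ 12  12  11  11 103]
(array([0.604 , 0.2798, 0.1395]), [np.float64(0.0006075704283482809), np.float64(0.0006075704283482385)])
```

View pics/m1.png

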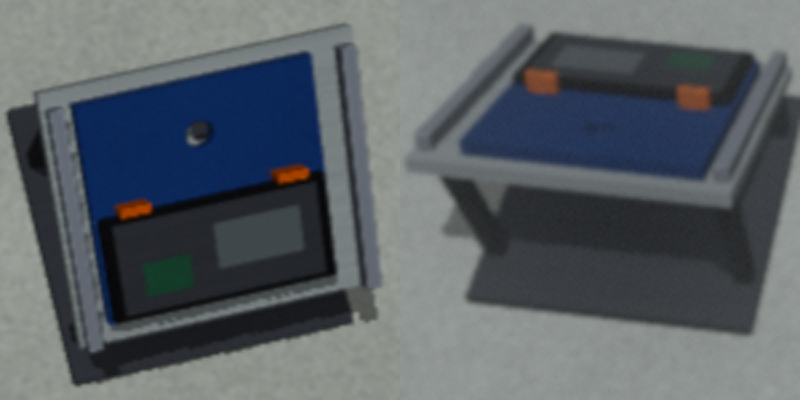

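The stand crop shows the cradle hole at crop (198,132) in the top view and (598,127) in the scene view. The bed's upper corners are at (38,93) and (350,25) in the top view, and at (735,190) and (408,155) in the scene view.

Run:
```python
from h import *
np.set_printoptions(precision=4,suppress=True)
P={n:env.camera_params(n) for n in ["scene","top"]}
s=150/400
def T(a,b): return ray(P["top"],370+a[0]*s,160+a[1]*s),ray(P["scene"],125+(b[0]-400)*s,165+b[1]*s)
h=tri(T((198,132),(598,127)));l=tri(T((38,93),(735,190)));r=tri(T((350,25),(408,155)))
print(h,l,r)
for z in(.144,): 
    A=onz(P["top"],384.2,194.9,z);B=onz(P["top"],501.2,169.4,z);d=A-B;print(A,B,np.linalg.norm(d),np.degrees(np.arctan2(d[1],d[0])))
print(onz(P["top"],444.2,209.5,.134))
im,p=cam("wrist");np.save("w.npy",im);save("w0.png",im);print(p, env.read_state()["ee_pos"])
print(R.from_rotvec(env.read_state()["orientation"]).as_matrix())
TT=np.eye(4);TT[:3,:3]=R.from_rotvec(env.read_state()["orientation"]).as_matrix();TT[:3,3]=env.read_state()["ee_pos"];print(np.linalg.inv(TT)@p["pose"])
```

```text
(array([ 0.5985, -0.1844,  0.1343]), [np.float64(0.0003956697621005822), np.float64(0.00039566976210046934)]) (array([ 0.6177, -0.0821,  0.147 ]), [np.float64(0.0029241481692300476), np.float64(0.002924148169230049)]) (array([ 0.6637, -0.2753,  0.1459]), [np.float64(0.0017489196630729453), np.float64(0.0017489196630728421)])
[ 0.6196 -0.0851  0.144 ] [ 0.6652 -0.2776  0.144 ] 0.19783803646191264 103.3465598112711
[ 0.5987 -0.1847  0.134 ]
{'vertical_fov': 71.78736424929694, 'cx': 319.5301192332455, 'cy': 238.59181977963118, 'pose': array([[ 0.3217,  0.9008,  0.2916,  0.0925],
       [ 0.9468, -0.3059, -0.0997,  0.5227],
       [-0.0006,  0.3082, -0.9513,  0.3738],
       [ 0.    ,  0.    ,  0.    ,  1.    ]])} [0.1679 0.4972 0.2449]
[[-0.9474  0.3201 -0.0004]
 [ 0.3201  0.9474 -0.0007]
 [ 0.0001 -0.0008 -1.    ]]
[[-0.0017 -0.9513 -0.3083  0.0796]
 [ 1.     -0.0017 -0.0004 -0.0001]
 [-0.0002 -0.3083  0.9513 -0.1289]
 [ 0.      0.      0.      1.    ]]
```

{"method": "carry_out", "body": {
  "commands": [
    [[0, 0, 0, 0, 0, -1], [0, 0, 0, 0, 0, -1], [0, 0, 0, 0, 0, -1], [0, 0, 0, 0, 0, -1], [0, 0, 0, 0, 0, -1], [0, 0, 0, 0, 0, -1], [0, 0, 0, 0, 0, -1]]
  ]
}}

```text
clock: 0.73
ee_pos: [0.168, 0.4973, 0.2451]
orientation: [0.373, -3.119, 0.001]
ft_force: [0.2, -1.0, 0.2]
finger_gap: 0.0854
grip_force: 0.0
```

{"method": "carry_out", "body": {
  "commands": [
    [[-0.67, -0.95, 0, 0, 0, 0], [-0.67, -0.95, 0, 0, 0, 0], [-0.67, -0.95, 0, 0, 0, 0], [-0.67, -0.95, 0, 0, 0, 0], [-0.67, -0.95, 0, 0, 0, 0], [-0.67, -0.95, 0, 0, 0, 0], [-0.67, -0.95, 0, 0, 0, 0], [-0.67, -0.95, 0, 0, 0, 0]]
  ]
}}

```text
clock: 1.4
ee_pos: [0.3432, 0.3425, 0.2452]
orientation: [0.367, -3.12, 0.0]
ft_force: [-0.6, 1.4, 0.4]
finger_gap: 0.0852
grip_force: 0.0
```

{"method": "carry_out", "body": {
  "commands": [
    [[-0.67, -0.95, 0, 0, 0, 0], [-0.67, -0.95, 0, 0, 0, 0], [-0.67, -0.95, 0, 0, 0, 0], [-0.67, -0.95, 0, 0, 0, 0], [-0.67, -0.95, 0, 0, 0, 0], [-0.67, -0.95, 0, 0, 0, 0], [-0.67, -0.95, 0, 0, 0, 0], [-0.67, -0.95, 0, 0, 0, 0]]
  ]
}}

```text
clock: 2.07
ee_pos: [0.5178, 0.1887, 0.2451]
orientation: [0.367, -3.12, -0.0]
ft_force: [0.2, -0.1, 0.7]
finger_gap: 0.0856
grip_force: 0.0
```

{"method": "carry_out", "body": {
  "commands": [
    [[-0.67, -0.95, 0, 0, 0, 0], [0, 0, 0, 0, 0, 0], [0, 0, 0, 0, 0, 0]]
  ]
}}

```text
clock: 2.32
ee_pos: [0.5394, 0.1698, 0.2446]
orientation: [0.364, -3.119, 0.0]
ft_force: [-0.6, 0.5, -0.2]
finger_gap: 0.0851
grip_force: 0.0
```

```bash
cat >> h.py <<'E'
np.set_printoptions(precision=4,suppress=True)
AZ=np.radians(103.35)
def down(az=AZ):
    y=np.array([np.cos(az),np.sin(az),0]); z=np.array([0,0,-1.]); return np.c_[np.cross(y,z),y,z]
def bedR(az=AZ,t=np.radians(25)): # bed axes columns x,y,z in world
    h=np.array([np.sin(az),-np.cos(az),0]); Z=np.array([0,0,1.]); x=np.cos(t)*h+np.sin(t)*Z; z=np.cos(t)*Z-np.sin(t)*h
    return np.c_[x,np.cross(z,x),z]
def toolbed(az=AZ): B=bedR(az); return np.c_[-B[:,0],B[:,1],-B[:,2]]
def delta(pos,Rt):
    s=env.read_state(); R0=R.from_rotvec(s["orientation"]).as_matrix()
    print("t",round(s["clock"],2),"tcp",s["ee_pos"],"F",s["ft_force"],"gap",s["finger_gap"])
    print(" shift(units now)",R0.T@(np.array(pos)-s["ee_pos"])/.025,"turn",R.from_matrix(R0.T@Rt).as_rotvec()/.08)
E
python3 - <<'E'
from h import *
delta([.563,.1458,.245],down())
im,p=cam("wrist"); save("w1.png",im); T=np.array(p["pose"]);np.save("w1p.npy",T)
E
```

```text
t 2.32 tcp [0.5394 0.1698 0.2446] F [-0.552   0.4834 -0.1519] gap 0.08505486061365843
 shift(units now) [-0.6999 -1.1505 -0.016 ] turn [ 0.0012 -0.0133 -0.01  ]
```

View pics/w1.png

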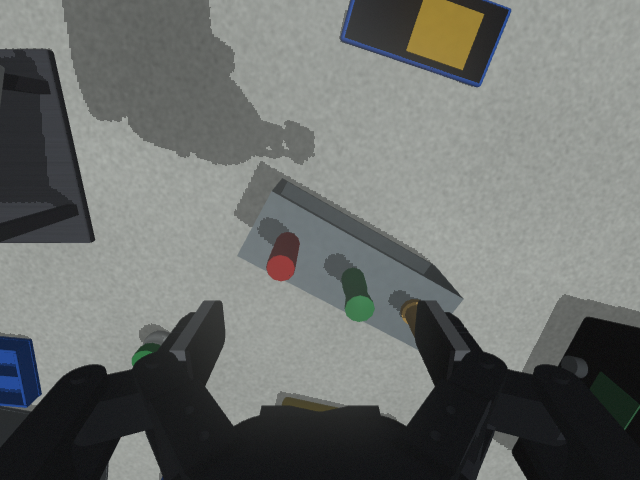

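The wrist picture shows the red handle's top end at (281,267), the green top at (360,308), and the brass partly hidden behind a finger at (410,315).

Run:
```python
from h import *
p=env.camera_params("wrist"); p["pose"]=np.load("w1p.npy"); pt=env.camera_params("top"); ps=env.camera_params("scene")
im=cv2.imread("pics/w1.png"); hsv=cv2.cvtColor(im,cv2.COLOR_BGR2HSV)
for c,lo,hi,vmin in (("red",(0,120,160),(8,255,255),0),("green",(50,80,110),(80,255,255),0)):
    m=cv2.inRange(hsv[150:330,230:400],lo,hi); cn=max(cv2.findContours(m,0,2)[0],key=cv2.contourArea); e=cv2.fitEllipse(cn); u,v=e[0][0]+230,e[0][1]+150
    print(c,u,v,e[1],onz(p,u,v,.145))
    if c=="red":
        x=tri([ray(p,u,v),ray(pt,242.5,227.05),ray(ps,398.5,253.76)]);print(x)
        x=x[0]
    
delta([x[0],x[1],.245],down())
```

```text
Traceback (most recent call last):
ValueError: max() iterable argument is empty
```

Run:
```python
from h import *
p=env.camera_params("wrist"); p["pose"]=np.load("w1p.npy"); pt=env.camera_params("top"); ps=env.camera_params("scene")
im=cv2.imread("pics/w1.png"); hsv=cv2.cvtColor(im,cv2.COLOR_BGR2HSV)
print(hsv[267,281],hsv[245,288],hsv[308,360],hsv[285,355])
for c,(uu,vv) in (("red",(281,267)),("green",(360,308))):
    b=im[vv,uu].astype(int); m=(np.abs(im.astype(int)-b).max(2)<40).astype(np.uint8)*255
    m[:,:uu-40]=0;m[:,uu+40:]=0;m[:vv-40]=0;m[vv+40:]=0
    cn=max(cv2.findContours(m,0,2)[0],key=cv2.contourArea); e=cv2.fitEllipse(cn); u,v=e[0]
    print(c,u,v,e[1],onz(p,u,v,.145))
    if c=="red":
        x=tri([ray(p,u,v),ray(pt,242.5,227.05),ray(ps,398.5,253.76)]);print(x); x=x[0]
delta([x[0],x[1],.245],down())
```

```text
[  1 151 147] [ 0 80 73] [ 68 121 124] [67 67 65]
red 280.12445068359375 267.7431335449219 (24.98344612121582, 27.697172164916992) [0.5629 0.1453 0.145 ]
(array([0.5633, 0.1456, 0.1432]), [np.float64(0.0004543652734817731), np.float64(0.0009112577242025048), np.float64(0.001226374949381761)])
green 359.40106201171875 308.1575927734375 (25.430585861206055, 29.754236221313477) [0.5822 0.2118 0.145 ]
t 2.37 tcp [0.5386 0.1705 0.2449] F [-1.0804 -0.8339  0.033 ] gap 0.08531348002558835
 shift(units now) [-0.7304 -1.1978 -0.0065] turn [ 0.003  -0.0121  0.003 ]
```

{"method": "carry_out", "body": {
  "commands": [
    [[-0.37, -0.6, 0, 0, 0, 0], [-0.36, -0.6, 0, 0, 0, 0], [0, 0, 0.9, 0, 0, 0], [0, 0, 0.9, 0, 0, 0], [0, 0, 0.9, 0, 0, 0], [0, 0, 0.9, 0, 0, 0], [0, 0, 0.9, 0, 0, 0], [0, 0, 0.78, 0, 0, 0]]
  ]
}}

```text
clock: 3.03
ee_pos: [0.563, 0.1459, 0.112]
orientation: [0.368, -3.119, 0.0]
ft_force: [1.2, -0.5, 0.2]
finger_gap: 0.0853
grip_force: 0.0
```

{"method": "carry_out", "body": {
  "commands": [
    [[0, 0, 0, 0, 0, 0], [0, 0, 0, 0, 0, 0], [0, 0, 0, 0, 0, 0], [0, 0, 0, 0, 0, 0], [0, 0, 0, 0, 0, 0], [0, 0, 0, 0, 0, 0], [0, 0, 0, 0, 0, 0], [0, 0, 0, 0, 0, 0]]
  ],
  "claw": 1,
  "squeeze": 70
}}

```text
clock: 3.7
ee_pos: [0.564, 0.146, 0.1145]
orientation: [-0.367, 3.118, 0.001]
ft_force: [-1.2, 0.9, 8.0]
finger_gap: 0.0204
grip_force: 68.0
```

{"method": "carry_out", "body": {
  "commands": [
    [[0, 0, 0, 0, 0, 0], [0, 0, 0, 0, 0, 0]]
  ]
}}

```text
clock: 3.87
ee_pos: [0.564, 0.1461, 0.1144]
orientation: [-0.367, 3.118, 0.001]
ft_force: [-2.2, -0.2, 6.8]
finger_gap: 0.0204
grip_force: 68.0
```

{"method": "carry_out", "body": {
  "commands": [
    [[0, 0, -0.94, 0, 0, 0], [0, 0, -0.94, 0, 0, 0], [0, 0, -0.94, 0, 0, 0], [0, 0, -0.94, 0, 0, 0], [0, 0, -0.94, 0, 0, 0], [0, 0, -0.94, 0, 0, 0]]
  ]
}}

```text
clock: 4.37
ee_pos: [0.5632, 0.1458, 0.256]
orientation: [-0.367, 3.119, -0.0]
ft_force: [1.0, -0.2, -1.5]
finger_gap: 0.0203
grip_force: 68.9
```

{"method": "carry_out", "body": {
  "commands": [
    [[0.28, -0.95, 0, 0, 0, 0], [0.28, -0.95, 0, 0, 0, 0], [0.28, -0.95, 0, 0, 0, 0], [0.28, -0.95, 0, 0, 0, 0], [0.28, -0.95, 0, 0, 0, 0], [0.28, -0.95, 0, 0, 0, 0], [0.28, -0.95, 0, 0, 0, 0]]
  ]
}}

```text
clock: 4.95
ee_pos: [0.5541, -0.0284, 0.2548]
orientation: [-0.367, 3.119, -0.0]
ft_force: [0.4, -0.8, -0.9]
finger_gap: 0.0203
grip_force: 69.1
```

{"method": "carry_out", "body": {
  "commands": [
    [[0.28, -0.95, 0, 0, 0, 0], [0.28, -0.95, 0, 0, 0, 0], [0.28, -0.95, 0, 0, 0, 0], [0.28, -0.95, 0, 0, 0, 0], [0.28, -0.95, 0, 0, 0, 0], [0.28, -0.95, 0, 0, 0, 0], [0.28, -0.95, 0, 0, 0, 0]]
  ]
}}

```text
clock: 5.53
ee_pos: [0.545, -0.2016, 0.2548]
orientation: [-0.367, 3.12, -0.001]
ft_force: [0.5, 0.2, -0.3]
finger_gap: 0.0202
grip_force: 69.1
```

{"method": "carry_out", "body": {
  "commands": [
    [[0, 0, 0, 0, -0.91, 0], [0, 0, 0, 0, -0.91, 0], [0, 0, 0, 0, -0.91, 0], [0, 0, 0, 0, -0.91, 0], [0, 0, 0, 0, -0.91, 0], [0, 0, 0, 0, -0.91, 0], [0, 0, 0, 0, 0, 0], [0, 0, 0, 0, 0, 0]]
  ]
}}

```text
clock: 6.2
ee_pos: [0.5444, -0.2006, 0.2546]
orientation: [-0.315, 2.69, 0.069]
ft_force: [1.0, -1.2, -0.4]
finger_gap: 0.0203
grip_force: 69.0
```

Run:
```python
from h import *
delta([.545,-.201,.2536],toolbed())
im,p=cam("wrist"); save("w2.png",im); T=np.array(p["pose"]);np.save("w2p.npy",T)
c=np.array([.5986,-.1845,.134]); print(proj(p,c),p["pose"][:3,3])
u,v=map(int,proj(p,c)); 
cv2.imwrite("pics/w2c.png",np.hstack([cv2.cvtColor(cv2.resize(im,(400,300)),4),cv2.cvtColor(cv2.resize(im[v-60:v+60,u-80:u+80],(400,300),interpolation=cv2.INTER_CUBIC),4)])); print(u,v)
```

```text
t 6.2 tcp [ 0.5444 -0.2006  0.2546] F [ 1.0007 -1.209  -0.4247] gap 0.02026975372562013
 shift(units now) [ 0.0012 -0.0214  0.045 ] turn [-0.0037 -0.0141  0.0012]
(np.float64(323.4168239469743), np.float64(232.37678889071535)) [ 0.4214 -0.2296  0.3382]
323 232
```

View pics/w2c.png

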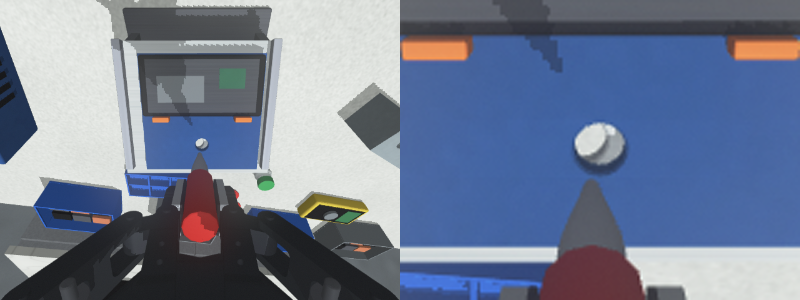

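The wrist crop shows the cradle hole as an ellipse at crop (600,147), which is full-image (323,231). The brighter bed-hole part lies to its left, and the drift tip is at crop (591,180).

Run:
```python
from h import *
p=env.camera_params("wrist"); p["pose"]=np.load("w2p.npy")
im=cv2.imread("pics/w2.png"); hsv=cv2.cvtColor(im,cv2.COLOR_BGR2HSV)
s=env.read_state(); R0=R.from_rotvec(s["orientation"]).as_matrix(); B=bedR()
print("tip",proj(p,s["ee_pos"]+R0[:,2]*.097))
m=((hsv[...,1]<110)).astype(np.uint8)*255; m[:215]=0; m[243:]=0; m[:,:300]=0;m[:,345:]=0
cn=max(cv2.findContours(m,0,1)[0],key=cv2.contourArea); e=cv2.fitEllipse(cn); print(e, cv2.boundingRect(cn))
def onplane(u,v,h): # plane through estimated hole normal n
    o,d=ray(p,u,v); n=B[:,2]; c=np.array([.5986,-.1845,.134])+n*h; return o+d*(n@(c-o))/(n@d)
C=onplane(*e[0],0); print("cradle mouth",C)
pt=env.camera_params("top");ps=env.camera_params("scene")
print(tri([ray(p,*e[0]),ray(pt,444.2,209.5),ray(ps,199.2,212.6)]))
for r in range(219,243,2): print(r,im[r,308:336].mean(1).astype(int))
for v in (224,231): 
  for u in (313,323.): print(u,v,(onplane(u,v,-.01)-C)@B*1000)
```

```text
tip (np.float64(319.2591293965095), np.float64(247.33649276196186))
((322.4958190917969, 229.3660125732422), (16.906076431274414, 19.398746490478516), 90.12974548339844) (313, 221, 20, 18)
cradle mouth [ 0.5965 -0.1858  0.1329]
(array([ 0.598 , -0.1852,  0.1322]), [np.float64(0.0007388101347975194), np.float64(0.001132430574343919), np.float64(0.0006800508540660897)])
219 [108 110 110 110 110 110 110 110 110 110 109 109 109 107 108 108 107 110
 110 110 109 108 110 108 108 109 108 107]
221 [110 111 111 110 112 110 111 112 112 108 109 106 158 160 189 167 166 132
 128 105 109 110 110 111 110 110 110 110]
223 [110 109 110 110 111 110 110 105 156 213 215 217 220 221 223 219 194 204
 222 221 219 132 103 109 110 110 111 110]
225 [109 110 110 109 110 105 154 212 214 212 214 217 220 221 220 217 215 189
 195 217 218 162 156 123 103 109 110 109]
227 [109 110 109 110 102 187 219 216 215 215 217 219 220 218 219 219 219 147
 137 161 161 161 160 161 122 102 109 111]
229 [111 111 110 107  93 216 216 217 218 217 215 215 217 218 216 218 139 113
 141 165 165 165 165 166 139  91 104 110]
231 [110 111 110 104  84 143 218 217 217 217 219 219 217 217 168 109 104 131
 154 164 164 164 164 164  89  81  98 110]
233 [111 110 110 102  94  64 146 214 215 215 218 172 123 109 102 107 132 157
 167 168 166 167 167  96  68  84 104 111]
235 [110 110 110 109  99  78  64  71  87 104 104 102 102 114 131 144 159 161
 161 160 138  99  69  64  76  94 110 111]
237 [110 109 111 109 107  97  85  68  65  66  68  84  86  99 136 117 116 117
  82  71  66  64  72  77  93 109 109 110]
239 [109 109 110 108 108 110 106  92  84  74  66  66  65  67  66  66  66  66
  66  65  71  79  94 109 110 109 109 111]
241 [111 109 109 109 110 109 110 109 109 103  90  84  82  81  79  80  80  79
  80  94 109 110 112 111 111 111 112 111]
313 224 [ -1.841   -8.0038 -10.    ]
323.0 224 [ -1.8283   0.5061 -10.    ]
313 231 [  4.3732  -8.0518 -10.    ]
323.0 231 [  4.386    0.5158 -10.    ]
```

Run:
```python
from h import *
from scipy.optimize import least_squares
p=env.camera_params("wrist"); p["pose"]=np.load("w2p.npy"); B=bedR(); n=B[:,2]
c0=np.array([.5983,-.1850,.133])
def onp(u,v,h):
    o,d=ray(p,u,v); c=c0+n*h; return o+d*(n@(c-o))/(n@d)
C=onp(322.8,231,0); print("C",C)
pts=np.array([(onp(u,v,-.01)-C)@B*1000 for u,v in [(325.6,229),(324.8,231),(323.7,233),(322,235)]])
f=least_squares(lambda q:np.hypot(*(pts[:,:2]-q).T)-8.5,[0,-7]); print(pts,f.x,f.fun)
s=env.read_state(); bh=C+B@np.array([0,f.x[1],-10])/1000
print("bed hole",bh, "tcp in bed mm",(s["ee_pos"]-bh)@B*1000)
```

```text
C [ 0.5982 -0.1851  0.1329]
[[  1.1955   2.4901 -10.    ]
 [  2.9834   1.8099 -10.    ]
 [  4.7778   0.8689 -10.    ]
 [  6.5784  -0.5931 -10.    ]] [-0.0735 -6.0173] [ 0.1015 -0.097  -0.0765  0.0831]
bed hole [ 0.6037 -0.19    0.1239] tcp in bed mm [  1.4807   3.1652 143.774 ]
```

{"method": "carry_out", "body": {
  "commands": [
    [[0.03, 0, 0.5, 0, 0, 0], [0, 0, 0.5, 0, 0, 0], [0, 0, 0.4, 0, 0, 0], [0, 0, 0.3, 0, 0, 0], [0, 0, 0.3, 0, 0, 0], [0, 0, 0.3, 0, 0, 0], [0, 0, 0, 0, 0, 0]]
  ]
}}

```text
clock: 6.83
ee_pos: [0.5685, -0.1945, 0.2005]
orientation: [-0.317, 2.69, 0.072]
ft_force: [-0.6, -0.2, -1.5]
finger_gap: 0.0201
grip_force: 69.0
```

```bash
cat >> h.py <<'E'
BH=np.array([.6037,-.19,.1239])
def bed():
    s=env.read_state();B=bedR();print("t",round(s["clock"],2),"bed mm",(s["ee_pos"]-BH)@B*1000,"F bed",s["ft_force"]@B,"turn",R.from_matrix(R.from_rotvec(s["orientation"]).as_matrix().T@toolbed()).as_rotvec()/.08,"M",s["moment"]@B)
E
python3 -c "
from h import *
bed()
im,p=cam('wrist'); o=cv2.resize(im[150:330,200:440],(800,600),interpolation=cv2.INTER_CUBIC); save('w3.png',o)"
```

```text
t 6.83 bed mm [ 0.3897  3.7395 84.379 ] F bed [-1.1931 -0.0636 -1.0452] turn [ 0.0212 -0.0131  0.013 ] M [ 0.0192  0.4515 -0.0188]
```

View pics/w3.png

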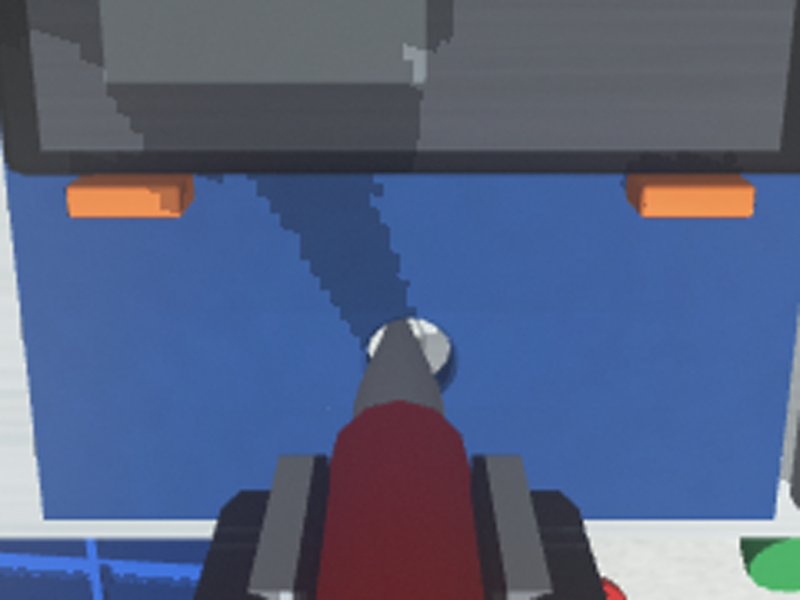

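The tapered tip is inside the hole, with the tip at about (400,325) in the crop and no contact force.

{"method": "carry_out", "body": {
  "commands": [
    [[0, -0.035, 0.15, 0, 0, 0], [0, -0.035, 0.15, 0, 0, 0], [0, -0.035, 0.15, 0, 0, 0], [0, -0.035, 0.15, 0, 0, 0], [0, 0, 0, 0, 0, 0]]
  ]
}}

```text
clock: 7.3
ee_pos: [0.5753, -0.1967, 0.1875]
orientation: [-0.316, 2.689, 0.071]
ft_force: [0.2, 1.5, -1.5]
finger_gap: 0.0203
grip_force: 68.9
```

```bash
python3 -c "
from h import *
bed()"
```

```text
t 7.3 bed mm [ 0.3961  0.029  70.0054] F bed [-0.1717  1.3698 -1.6039] turn [ 0.0146 -0.0003  0.0105] M [0.4601 0.4401 0.0085]
```

{"method": "carry_out", "body": {
  "commands": [
    [[0, 0, 0.15, 0, 0, 0], [0, 0, 0.15, 0, 0, 0], [0, 0, 0.15, 0, 0, 0], [0, 0, 0.1, 0, 0, 0], [0, 0, 0, 0, 0, 0]]
  ]
}}

```text
clock: 7.72
ee_pos: [0.581, -0.1953, 0.1752]
orientation: [-0.316, 2.689, 0.071]
ft_force: [-0.0, 1.2, -1.9]
finger_gap: 0.0205
grip_force: 69.0
```

```bash
python3 -c "
from h import *
bed()"
```

```text
t 7.72 bed mm [ 0.5004  0.084  56.3257] F bed [-0.562   1.1911 -1.8289] turn [0.0119 0.0004 0.0128] M [0.486  0.4618 0.0051]
```

{"method": "carry_out", "body": {
  "commands": [
    [[0, 0, 0.15, 0, 0, 0], [0, 0, 0.15, 0, 0, 0], [0, 0, 0.15, 0, 0, 0], [0, 0, 0.12, 0, 0, 0], [0, 0, 0.05, 0, 0, 0], [0, 0, 0, 0, 0, 0]]
  ]
}}

```text
clock: 8.22
ee_pos: [0.5874, -0.194, 0.1614]
orientation: [-0.316, 2.689, 0.07]
ft_force: [-0.3, 0.7, -2.0]
finger_gap: 0.0206
grip_force: 69.2
```

```bash
python3 -c "
from h import *
bed()"
```

```text
t 8.22 bed mm [ 0.6464 -0.0835 41.1261] F bed [-0.9558  0.7782 -1.7523] turn [0.0072 0.0033 0.0139] M [ 0.2609  0.5781 -0.0302]
```

{"method": "carry_out", "body": {
  "commands": [
    [[0, 0, 0.06, 0, 0, 0], [0, 0, 0.04, 0, 0, 0], [0, 0, 0, 0, 0, 0]]
  ]
}}

```text
clock: 8.47
ee_pos: [0.588, -0.1944, 0.161]
orientation: [-0.315, 2.688, 0.067]
ft_force: [-19.2, -0.8, 20.5]
finger_gap: 0.02
grip_force: 72.4
```

```bash
python3 -c "
from h import *
bed()
im,p=cam('wrist'); o=cv2.resize(im[150:330,200:440],(800,600),interpolation=cv2.INTER_CUBIC); save('w4.png',o)"
```

```text
t 8.47 bed mm [ 0.9314 -0.6433 40.4465] F bed [-8.4311  3.6535 26.515 ] turn [-0.0216  0.0104  0.0115] M [ 0.8163  2.1511 -0.0074]
```

View pics/w4.png

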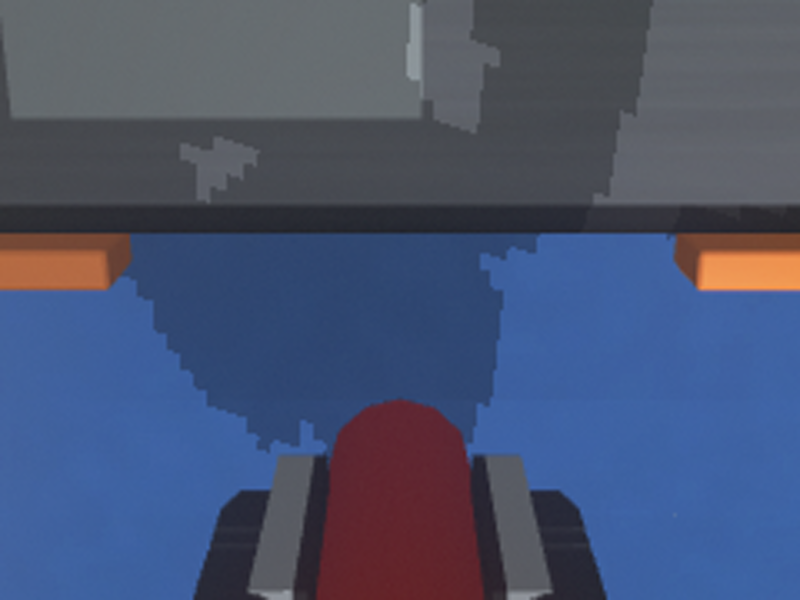

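The drift is seated: the handle's shoulder is on the plate and the contact force is 26 N. I'm pulling it straight out along the axis.

{"method": "carry_out", "body": {
  "commands": [
    [[0, 0, -0.1, 0, 0, 0], [0, 0, 0, 0, 0, 0], [0, 0, -0.2, 0, 0, 0], [0, 0, -0.3, 0, 0, 0], [0, 0, -0.4, 0, 0, 0], [0, 0, -0.4, 0, 0, 0], [0, 0, -0.4, 0, 0, 0], [0, 0, -0.4, 0, 0, 0]]
  ]
}}

```text
clock: 9.18
ee_pos: [0.5653, -0.1993, 0.2107]
orientation: [-0.316, 2.688, 0.07]
ft_force: [1.3, -0.8, -1.0]
finger_gap: 0.0204
grip_force: 69.1
```

{"method": "carry_out", "body": {
  "commands": [
    [[0, 0, -0.5, 0, 0, 0], [0, 0, -0.5, 0, 0, 0], [0, 0, -0.5, 0, 0, 0], [0, 0, -0.5, 0, 0, 0], [0, 0, 0, 0, 0, 0], [0, 0, 0, 0, 0, 0]]
  ]
}}

```text
clock: 9.68
ee_pos: [0.5451, -0.2044, 0.2554]
orientation: [-0.316, 2.687, 0.069]
ft_force: [-1.0, 0.8, -1.3]
finger_gap: 0.0203
grip_force: 69.1
```

```bash
python3 -c "
from h import *
bed(); s=env.read_state()
im,p=cam('wrist'); save('w5.png',im); np.save('w5p.npy',p['pose'])
u,v=map(int,proj(p,BH+bedR()[:,2]*.01)); print(u,v)
for r in range(v-12,v+13,3): print(r,im[r,u-15:u+16].mean(1).astype(int))
o=cv2.resize(im[v-30:v+30,u-40:u+40],(800,600),interpolation=cv2.INTER_CUBIC); save('w5c.png',o)"
```

```text
t 9.68 bed mm [  0.9402  -0.4481 144.6849] F bed [-1.2523  0.956  -0.8568] turn [-0.0097  0.0175  0.0143] M [ 0.0037  0.5091 -0.0424]
320 230
218 [108 109 109 110 109 109 109 108 110 108 110 108 110 108 108 107 107 108
 110 110 109 108 109 108 108 107 108 108 108 108 109]
221 [110 112 111 111 110 111 110 111 110 107 156 185 215 217 217 215 213 211
 215 190 131 105 110 110 110 110 110 111 110 110 110]
224 [109 110 109 109 109 109 103 184 216 216 217 217 216 216 215 214 214 217
 220 221 220 217 213 152 101 109 109 110 109 111 110]
227 [110 110 110 109 102  99 163 220 221 220 220 220 220 219 218 215 215 219
 220 220 219 220 221 221 139  92 100 109 110 111 111]
230 [110 110 111 107  98  69 104 105 163 216 219 221 218 216 217 217 219 218
 217 217 219 221 171 104  97  73  91 110 111 111 111]
233 [110 110 109 110  97  78  64  82 109 101 106 114 121 142 143 167 144 146
 122 111 102 101  98  70  64  82 102 110 110 111 110]
236 [110 110 110 108 107  96  85  75  65  65  70  71  82 106 106  99  99  90
  97  73  69  67  65  74  85 107 110 110 111 111 112]
239 [110 110 110 110 109 109 108 108  96  84  82  78  68  70  66  66  65  69
  72  74  78  87 101 109 112 110 111 111 112 111 111]
242 [110 109 109 110 109 109 109 109 109 110 111 111 110 110 109 109 110 109
 109 110 112 110 110 109 110 110 110 109 109 110 109]
```

View pics/w5c.png

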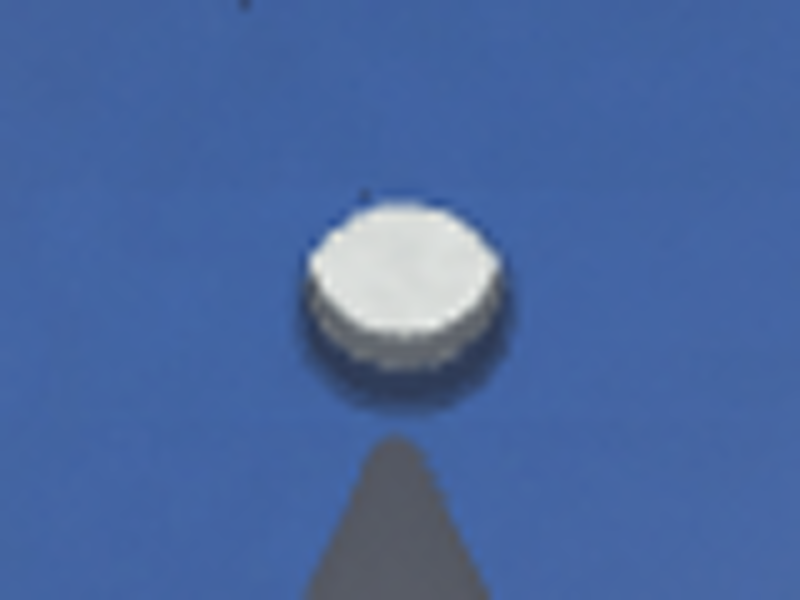

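The crop shows the holes concentric at (405,290), so they are in line, and the drift is clear of the plate. I'm returning it to its rack hole.

{"method": "carry_out", "body": {
  "commands": [
    [[0, 0, 0, 0, 0.91, 0], [0, 0, 0, 0, 0.91, 0], [0, 0, 0, 0, 0.91, 0], [0, 0, 0, 0, 0.91, 0], [0, 0, 0, 0, 0.91, 0], [0, 0, 0, 0, 0.91, 0]]
  ]
}}

```text
clock: 10.23
ee_pos: [0.5452, -0.2038, 0.2542]
orientation: [0.367, -3.116, 0.001]
ft_force: [-0.7, -0.5, -0.4]
finger_gap: 0.0207
grip_force: 69.1
```

{"method": "carry_out", "body": {
  "commands": [
    [[-0.28, 0.96, 0, 0, 0, 0], [-0.28, 0.96, 0, 0, 0, 0], [-0.28, 0.96, 0, 0, 0, 0], [-0.28, 0.96, 0, 0, 0, 0], [-0.28, 0.96, 0, 0, 0, 0], [-0.28, 0.96, 0, 0, 0, 0], [-0.28, 0.96, 0, 0, 0, 0]]
  ]
}}

```text
clock: 10.82
ee_pos: [0.5537, -0.0278, 0.2538]
orientation: [0.367, -3.119, -0.001]
ft_force: [0.5, -0.4, -1.4]
finger_gap: 0.0202
grip_force: 69.1
```

{"method": "carry_out", "body": {
  "commands": [
    [[-0.28, 0.96, 0, 0, 0, 0], [-0.28, 0.96, 0, 0, 0, 0], [-0.28, 0.96, 0, 0, 0, 0], [-0.28, 0.96, 0, 0, 0, 0], [-0.28, 0.96, 0, 0, 0, 0], [-0.28, 0.96, 0, 0, 0, 0], [0, 0, 0, 0, 0, 0], [0, 0, 0, 0, 0, 0]]
  ]
}}

```text
clock: 11.48
ee_pos: [0.561, 0.1218, 0.2537]
orientation: [0.37, -3.118, -0.0]
ft_force: [0.2, -0.9, -0.7]
finger_gap: 0.0203
grip_force: 69.1
```

```bash
python3 -c "
from h import *
delta([.5637,.1459,.1144],down())"
```

```text
t 11.48 tcp [0.561  0.1218 0.2537] F [ 0.1684 -0.9007 -0.7352] gap 0.02029887358754513
 shift(units now) [-0.3359  0.9117  5.572 ] turn [ 0.0024 -0.0154  0.0427]
```

{"method": "carry_out", "body": {
  "commands": [
    [[-0.34, 0.91, 0, 0, 0, 0], [0, 0, 0, 0, 0, 0.04], [0, 0, 0.9, 0, 0, 0], [0, 0, 0.7, 0, 0, 0], [0, 0, 0.7, 0, 0, 0], [0, 0, 0.7, 0, 0, 0], [0, 0, 0.5, 0, 0, 0], [0, 0, 0, 0, 0, 0]]
  ]
}}

```text
clock: 12.15
ee_pos: [0.563, 0.1437, 0.1644]
orientation: [0.36, -3.117, 0.0]
ft_force: [-0.1, 0.1, -0.9]
finger_gap: 0.0203
grip_force: 69.1
```

{"method": "carry_out", "body": {
  "commands": [
    [[0, 0, 0.5, 0, 0, 0], [0, 0, 0.5, 0, 0, 0], [0, 0, 0.4, 0, 0, 0], [0, 0, 0.3, 0, 0, 0], [0, 0, 0.15, 0, 0, 0], [0, 0, 0, 0, 0, 0]]
  ]
}}

```text
clock: 12.65
ee_pos: [0.564, 0.1445, 0.1204]
orientation: [0.362, -3.12, 0.0]
ft_force: [-0.3, 0.2, -1.4]
finger_gap: 0.0201
grip_force: 69.0
```

```bash
python3 -c "
from h import *
delta([.5637,.1459,.1144],down())"
```

```text
t 12.65 tcp [0.564  0.1445 0.1204] F [-0.3011  0.1967 -1.3985] gap 0.020075583271520453
 shift(units now) [-0.      0.0581  0.2404] turn [ 0.0001 -0.0102 -0.0271]
```

{"method": "carry_out", "body": {
  "commands": [
    [[0, 0.05, 0.12, 0, 0, 0], [0, 0, 0.12, 0, 0, 0], [0, 0, 0, 0, 0, 0]]
  ]
}}

```text
clock: 12.9
ee_pos: [0.5639, 0.1459, 0.1147]
orientation: [-0.362, 3.121, -0.0]
ft_force: [-0.1, 0.3, -0.3]
finger_gap: 0.0203
grip_force: 69.2
```

{"method": "carry_out", "body": {
  "commands": [
    [[0, 0, 0, 0, 0, 0], [0, 0, 0, 0, 0, 0], [0, 0, 0, 0, 0, 0], [0, 0, 0, 0, 0, 0], [0, 0, 0, 0, 0, 0], [0, 0, 0, 0, 0, 0]]
  ],
  "claw": 0
}}

```text
clock: 13.4
ee_pos: [0.564, 0.1459, 0.1149]
orientation: [-0.362, 3.121, -0.0]
ft_force: [0.3, 0.4, 0.4]
finger_gap: 0.0853
grip_force: 0.0
```

{"method": "carry_out", "body": {
  "commands": [
    [[0, 0, -0.7, 0, 0, 0], [0, 0, -0.9, 0, 0, 0], [0, 0, -0.9, 0, 0, 0], [0, 0, -0.9, 0, 0, 0], [0, 0, -0.9, 0, 0, 0], [0, 0, -0.7, 0, 0, 0], [0, 0, 0, 0, 0, 0], [0, 0, 0, 0, 0, 0]]
  ]
}}

```text
clock: 14.07
ee_pos: [0.5643, 0.146, 0.2405]
orientation: [-0.362, 3.119, -0.0]
ft_force: [0.1, -0.8, -0.3]
finger_gap: 0.0855
grip_force: 0.0
```

Run:
```python
from h import *
delta([.604,.2798,.245],down())
im,p=cam("wrist"); save("w6.png",im); np.save("w6p.npy",p["pose"])
print(proj(p,[.604,.2798,.142]),proj(p,[.563,.1454,.145]))
```

```text
t 14.07 tcp [0.5643 0.146  0.2405] F [ 0.11   -0.8274 -0.2976] gap 0.08549906430331221
 shift(units now) [-2.7722  4.848  -0.1784] turn [-0.0026  0.019  -0.025 ]
(np.float64(472.7646982078907), np.float64(328.4599192464916)) (np.float64(318.9936165691914), np.float64(245.59185509486372))
```

View pics/w6.png

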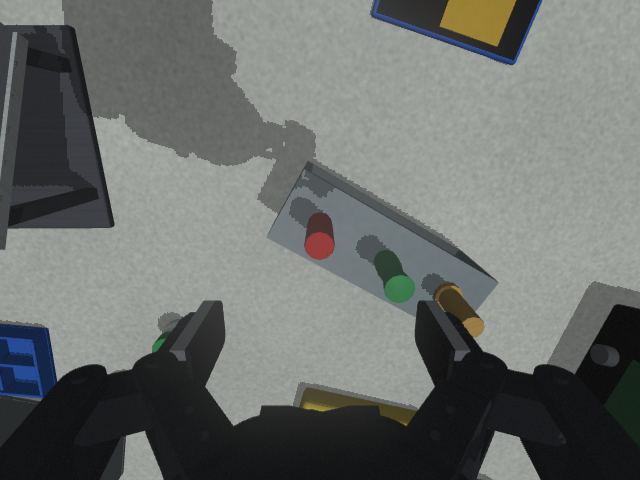

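The picture shows the drift standing upright in its hole (top at (319,246)), and the brass grip's top end at (473,327), as predicted.

{"method": "carry_out", "body": {
  "commands": [
    [[-0.55, 0.97, 0, 0, 0, 0], [-0.55, 0.97, 0, 0, 0, 0], [-0.55, 0.97, 0, 0, 0, 0], [-0.55, 0.97, 0, 0, 0, 0], [-0.56, 0.97, 0, 0, 0, 0], [0, 0, 0, 0, 0, 0], [0, 0, 0, 0, 0, 0]]
  ]
}}

```text
clock: 14.7
ee_pos: [0.603, 0.2807, 0.238]
orientation: [0.365, -3.118, 0.001]
ft_force: [-1.1, 0.0, 0.5]
finger_gap: 0.0854
grip_force: 0.0
```

Run:
```python
from h import *
im,p=cam("wrist"); save("w7.png",im)
u0,v0=map(int,proj(p,[.604,.2798,.141])); hsv=cv2.cvtColor(im,cv2.COLOR_RGB2HSV); print(u0,v0,hsv[v0,u0])
b=im[v0,u0].astype(int); m=(np.abs(im.astype(int)-b).max(2)<35).astype(np.uint8)*255
m[:,:u0-30]=0;m[:,u0+30:]=0;m[:v0-30]=0;m[v0+30:]=0
e=cv2.fitEllipse(max(cv2.findContours(m,0,2)[0],key=cv2.contourArea)); X=onz(p,*e[0],.141); print(e,X)
x=tri([ray(p,*e[0]),ray(env.camera_params("top"),162.08,201.92)]); print(x)
delta([X[0],X[1],.116],down())
```

```text
317 248 [ 19 117 168]
((317.4383544921875, 247.47833251953125), (24.280006408691406, 25.836585998535156), 78.87977600097656) [0.6035 0.2794 0.141 ]
(array([0.6044, 0.2796, 0.1383]), [np.float64(4.99919188972929e-05), np.float64(4.999191889722085e-05)])
t 14.75 tcp [0.6029 0.2798 0.2385] F [-0.2558 -0.5708  0.3553] gap 0.08524483967510267
 shift(units now) [-0.0306 -0.0176  4.9017] turn [-0.0047 -0.0252 -0.0148]
```

{"method": "carry_out", "body": {
  "commands": [
    [[-0.03, -0.02, 0.9, 0, 0, 0], [0, 0, 0.9, 0, 0, 0], [0, 0, 0.9, 0, 0, 0], [0, 0, 0.9, 0, 0, 0], [0, 0, 0.8, 0, 0, 0], [0, 0, 0.5, 0, 0, 0], [0, 0, 0, 0, 0, 0]]
  ]
}}

```text
clock: 15.33
ee_pos: [0.6025, 0.2777, 0.1146]
orientation: [0.36, -3.116, 0.002]
ft_force: [-0.1, -0.5, -0.1]
finger_gap: 0.0849
grip_force: 0.0
```

{"method": "carry_out", "body": {
  "commands": [
    [[0, 0, 0, 0, 0, 0], [0, 0, 0, 0, 0, 0], [0, 0, 0, 0, 0, 0], [0, 0, 0, 0, 0, 0], [0, 0, 0, 0, 0, 0], [0, 0, 0, 0, 0, 0], [0, 0, 0, 0, 0, 0], [0, 0, 0, 0, 0, 0]]
  ],
  "claw": 1,
  "squeeze": 70
}}

```text
clock: 16.0
ee_pos: [0.6044, 0.2794, 0.1181]
orientation: [-0.362, 3.12, -0.0]
ft_force: [-0.9, -1.7, 5.5]
finger_gap: 0.0174
grip_force: 68.1
```

{"method": "carry_out", "body": {
  "commands": [
    [[0, 0, 0, 0, 0, 0]]
  ]
}}

```text
clock: 16.08
ee_pos: [0.6044, 0.2794, 0.1181]
orientation: [-0.362, 3.12, -0.0]
ft_force: [-1.7, -1.1, 5.4]
finger_gap: 0.0175
grip_force: 68.1
```

{"method": "carry_out", "body": {
  "commands": [
    [[0, 0, -0.91, 0, 0, 0], [0, 0, -0.91, 0, 0, 0], [0, 0, -0.91, 0, 0, 0], [0, 0, -0.91, 0, 0, 0], [0, 0, -0.91, 0, 0, 0], [0, 0, -0.91, 0, 0, 0], [0, 0, 0, 0, 0, 0]]
  ]
}}

```text
clock: 16.67
ee_pos: [0.6052, 0.2798, 0.2583]
orientation: [-0.362, 3.115, 0.002]
ft_force: [1.3, -0.2, -0.2]
finger_gap: 0.0173
grip_force: 68.3
```

{"method": "carry_out", "body": {
  "commands": [
    [[0.32, -0.96, 0, 0, 0, 0], [0.32, -0.96, 0, 0, 0, 0], [0.32, -0.96, 0, 0, 0, 0], [0.32, -0.96, 0, 0, 0, 0], [0.32, -0.96, 0, 0, 0, 0], [0.32, -0.96, 0, 0, 0, 0]]
  ]
}}

```text
clock: 17.17
ee_pos: [0.59, 0.1272, 0.2535]
orientation: [0.362, -3.12, -0.0]
ft_force: [-0.4, -0.3, -0.9]
finger_gap: 0.0176
grip_force: 68.4
```

{"method": "carry_out", "body": {
  "commands": [
    [[0.32, -0.96, 0, 0, 0, 0], [0.32, -0.96, 0, 0, 0, 0], [0.32, -0.96, 0, 0, 0, 0], [0.32, -0.96, 0, 0, 0, 0], [0.32, -0.96, 0, 0, 0, 0], [0.32, -0.96, 0, 0, 0, 0]]
  ]
}}

```text
clock: 17.67
ee_pos: [0.5762, -0.024, 0.2536]
orientation: [0.362, -3.12, -0.0]
ft_force: [0.7, 0.7, -1.5]
finger_gap: 0.0176
grip_force: 68.4
```

{"method": "carry_out", "body": {
  "commands": [
    [[0.32, -0.96, 0, 0, 0, 0], [0.32, -0.96, 0, 0, 0, 0], [0.32, -0.96, 0, 0, 0, 0], [0.32, -0.96, 0, 0, 0, 0], [0.32, -0.96, 0, 0, 0, 0], [0.32, -0.96, 0, 0, 0, 0], [0.32, -0.96, 0, 0, 0, 0]]
  ]
}}

```text
clock: 18.25
ee_pos: [0.5602, -0.2004, 0.2535]
orientation: [0.362, -3.12, -0.0]
ft_force: [-0.3, 0.5, -1.1]
finger_gap: 0.017
grip_force: 68.4
```

{"method": "carry_out", "body": {
  "commands": [
    [[0, 0, 0, 0, -0.91, 0], [0, 0, 0, 0, -0.91, 0], [0, 0, 0, 0, -0.91, 0], [0, 0, 0, 0, -0.91, 0], [0, 0, 0, 0, -0.91, 0], [0, 0, 0, 0, -0.91, 0], [0, 0, 0, 0, 0, 0], [0, 0, 0, 0, 0, 0]]
  ]
}}

```text
clock: 18.92
ee_pos: [0.5597, -0.1994, 0.2537]
orientation: [-0.311, 2.691, 0.069]
ft_force: [-0.2, -0.8, -0.3]
finger_gap: 0.0174
grip_force: 68.3
```

```bash
python3 -c "
from h import *
delta(BH+bedR()@[.0005,0,.105],toolbed()); bed()"
```

```text
t 18.92 tcp [ 0.5597 -0.1994  0.2537] F [-0.2154 -0.8408 -0.2691] gap 0.017434494370120054
 shift(units now) [ 0.5413 -0.0425  1.2656] turn [-0.014  -0.019  -0.0364]
t 18.92 bed mm [ 14.0837   1.0589 136.6172] F bed [-0.4796 -0.7683 -0.0733] turn [-0.014  -0.019  -0.0364] M [-0.0065  0.4571 -0.012 ]
```

{"method": "carry_out", "body": {
  "commands": [
    [[0.27, -0.02, 0.6, 0, 0, -0.04], [0.27, -0.02, 0.66, 0, -0.02, 0], [0, 0, 0.5, 0, 0, 0], [0, 0, 0.5, 0, 0, 0], [0, 0, 0, 0, 0, 0], [0, 0, 0, 0, 0, 0]]
  ]
}}

```text
clock: 19.42
ee_pos: [0.5726, -0.1974, 0.1967]
orientation: [-0.317, 2.689, 0.069]
ft_force: [0.7, 0.6, -0.8]
finger_gap: 0.0171
grip_force: 68.3
```

Run:
```python
from h import *
bed(); s=env.read_state(); z=R.from_rotvec(s["orientation"]).as_matrix()[:,2]
im,p=cam("wrist"); save("w8.png",im); print("tip",proj(p,s["ee_pos"]+z*.065),"hole",proj(p,BH+bedR()[:,2]*.01))
save("w8c.png",cv2.resize(im[170:320,220:420],(800,600),interpolation=cv2.INTER_CUBIC))
```

```text
t 19.42 bed mm [ 1.7772  0.0323 79.4598] F bed [ 0.4429  0.393  -1.0645] turn [ 0.0021 -0.0003  0.0231] M [-0.0155  0.4688 -0.0233]
tip (np.float64(319.5550587544288), np.float64(263.4328713352682)) hole (np.float64(319.48872307491604), np.float64(258.2253058111799))
```

View pics/w8c.png

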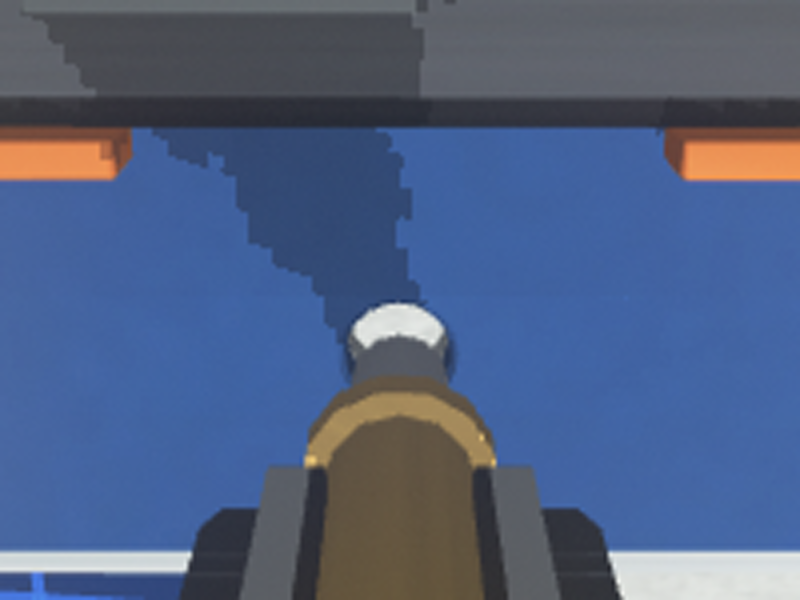

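The bolt end sits centred over the hole at about (400,345). I'm moving it 1 mm down-slope and inserting.

{"method": "carry_out", "body": {
  "commands": [
    [[0.04, 0, 0.1, 0, 0, 0], [0, 0, 0.12, 0, 0, 0], [0, 0, 0.12, 0, 0, 0], [0, 0, 0.12, 0, 0, 0], [0, 0, 0, 0, 0, 0]]
  ]
}}

```text
clock: 19.88
ee_pos: [0.5761, -0.1966, 0.1856]
orientation: [-0.316, 2.687, 0.069]
ft_force: [0.3, 0.6, -1.1]
finger_gap: 0.0174
grip_force: 68.3
```

```bash
python3 -c "
from h import *
bed()"
```

```text
t 19.88 bed mm [ 0.3502 -0.006  67.9667] F bed [-0.0838  0.5224 -1.1796] turn [-0.0062  0.0201  0.0147] M [ 0.0035  0.4659 -0.0312]
```

Bolt is 7 mm in, with no force. 25 mm remains.

{"method": "carry_out", "body": {
  "commands": [
    [[0, 0, 0.14, 0, 0, 0], [0, 0, 0.14, 0, 0, 0], [0, 0, 0.14, 0, 0, 0], [0, 0, 0.14, 0, 0, 0], [0, 0, 0.14, 0, 0, 0], [0, 0, 0, 0, 0, 0]]
  ]
}}

```text
clock: 20.38
ee_pos: [0.5833, -0.1948, 0.1695]
orientation: [-0.316, 2.687, 0.069]
ft_force: [0.3, 0.5, 0.0]
finger_gap: 0.0176
grip_force: 68.3
```

{"method": "carry_out", "body": {
  "commands": [
    [[0, 0, 0.12, 0, 0, 0], [0, 0, 0.1, 0, 0, 0], [0, 0, 0.06, 0, 0, 0], [0, 0, 0, 0, 0, 0], [0, 0, 0, 0, 0, 0]]
  ]
}}

```text
clock: 20.8
ee_pos: [0.5862, -0.1946, 0.1644]
orientation: [-0.316, 2.686, 0.067]
ft_force: [-6.4, -1.2, 5.7]
finger_gap: 0.0173
grip_force: 69.6
```

```bash
python3 -c "
from h import *
bed()"
```

```text
t 20.8 bed mm [ 0.7489 -0.3975 44.3459] F bed [-3.4537  0.3101  7.8676] turn [-0.0216  0.0278  0.0174] M [ 0.151   0.9076 -0.0023]
```

{"method": "carry_out", "body": {
  "commands": [
    [[0, 0, 0.04, 0, 0, 0], [0, 0, 0, 0, 0, 0]]
  ]
}}

```text
clock: 20.97
ee_pos: [0.5864, -0.1948, 0.1644]
orientation: [-0.315, 2.686, 0.066]
ft_force: [-16.8, -3.3, 19.2]
finger_gap: 0.0175
grip_force: 71.6
```

{"method": "carry_out", "body": {
  "commands": [
    [[0, 0, -0.06, 0, 0, 0], [0, 0, 0, 0, 0, 0]]
  ]
}}

```text
clock: 21.13
ee_pos: [0.5861, -0.1945, 0.1648]
orientation: [-0.316, 2.686, 0.068]
ft_force: [0.1, 0.8, -0.6]
finger_gap: 0.0173
grip_force: 68.6
```

{"method": "carry_out", "body": {
  "commands": [
    [[0, 0, 0, 0, 0, 0], [0, 0, 0, 0, 0, 0], [0, 0, 0, 0, 0, 0], [0, 0, 0, 0, 0, 0], [0, 0, 0, 0, 0, 0], [0, 0, 0, 0, 0, 0]]
  ],
  "claw": 0
}}

```text
clock: 21.63
ee_pos: [0.586, -0.1943, 0.1644]
orientation: [-0.316, 2.687, 0.069]
ft_force: [-0.2, -0.4, -0.4]
finger_gap: 0.0855
grip_force: 0.0
```

{"method": "carry_out", "body": {
  "commands": [
    [[0, 0, -0.5, 0, 0, 0], [0, 0, -0.8, 0, 0, 0], [0, 0, -0.8, 0, 0, 0], [0, 0, -0.8, 0, 0, 0], [0, 0, -0.8, 0, 0, 0], [0, 0, 0, 0, 0, 0], [0, 0, 0, 0, 0, 0]]
  ]
}}

```text
clock: 22.22
ee_pos: [0.548, -0.2037, 0.249]
orientation: [-0.316, 2.685, 0.067]
ft_force: [0.8, 0.2, -0.5]
finger_gap: 0.0855
grip_force: 0.0
```

Run:
```python
from h import *
bed(); im,p=cam("wrist"); save("w9.png",im); B=bedR()
u0,v0=map(int,proj(p,BH+B[:,2]*.066)); b=im[v0,u0].astype(int); print(u0,v0,b)
m=(np.abs(im.astype(int)-b).max(2)<35).astype(np.uint8)*255
m[:,:u0-40]=0;m[:,u0+40:]=0;m[:v0-40]=0;m[v0+40:]=0
e=cv2.fitEllipse(max(cv2.findContours(m,0,2)[0],key=cv2.contourArea)); print(e)
o,d=ray(p,*e[0]); X=o+d*(B[:,2]@(BH+B[:,2]*.066-o))/(B[:,2]@d); print("top end in bed mm",(X-BH)@B*1000)
t,pt=cam("top"); sc,ps=cam("scene")
for q,i in ((pt,t),(ps,sc)): print(proj(q,BH+B[:,2]*.066), proj(q,[.5637,.146,.145]))
a=cv2.resize(im,(400,300)); c=cv2.resize(sc[170:260,130:250],(400,300)); e1=cv2.resize(sc[230:320,350:470],(400,300)); f=cv2.resize(t[160:280,400:560],(400,300))
save("fin.png",np.vstack([np.hstack([a,c]),np.hstack([e1,f])]))
```

```text
t 22.22 bed mm [  0.8909  -0.5003 137.6489] F bed [ 0.569  -0.0455 -0.816 ] turn [-0.0294  0.0406  0.0196] M [0.0083 0.3791 0.0241]
320 257 [218 183 116]
((320.1014099121094, 256.71844482421875), (26.185258865356445, 28.28172492980957), 94.37938690185547)
top end in bed mm [-0.8559 -0.3119 66.    ]
(np.float64(459.6788470544545), np.float64(216.45050057254957)) (np.float64(241.51810369062085), np.float64(226.48032877348544))
(np.float64(191.87075106857884), np.float64(181.82575254544992)) (np.float64(398.08360993794446), np.float64(253.30463739520405))
```

```bash
python3 -c "
from h import *
print(env.sign_off())"
```

```text
the job is handed in; nothing more can be done
None
```

The job is handed in at about 22 s of 64 s: the drift aligned the holes and is back upright in its rack hole, and the locking bolt is home and released; the judge's verdict was not shown.

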